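# Open the yellow leak alarm's battery cover

## Robot

A 6-joint arm with a two-finger parallel gripper is mounted at the origin on a cart in front of the work surface, level with it; the furniture and walls round the work are solid. World frame = base frame: x ahead of the robot, y to its left, z up, the work surface at z = 0. Lengths are in m, angles in degrees, forces in N, time in s.
With the tool pointing down it reaches from about 0.375 to 0.9 m from the base axis. Payload 3.1 kg.
Tool frame: the origin (TCP) lies at the very end of the fingers, on their centre line; the grasp point (between the pads) lies behind it (bot.grip_depth is the z of the grasp point in the tool frame, in m); z points along the fingers, y is the direction in which the jaws open and shut (so a half turn about z gives the same grasp; the last joint's range is limited). The gripper opens to 87 mm and grips with 3 to 60 N. Pads are 19 mm wide; open, the fingers measure 117 mm over their backs; the gripper's body (75 mm by 190 mm) begins 51 mm behind the grasp point.
Start: joints at [62.309, 30.224, 82.088, -0, 67.689, -10.227], TCP at [0.188, 0.596, 0.223] pointing down, gripper open.
Joint ranges: [-176.69, 176.69], [-43.24, 126.21], [12.49, 139.97], [-82, 262], [0, 151.66], [-163.58, 163.58]. Speed limits (degrees/s): [159.86, 159.86, 180, 180, 180, 180].

## Interface

Orientations are given as a 3x3 rotation matrix whose columns are the frame's x, y, z axes.
In Python, from rig import bot, vision gives the robot as it stands. The module is installed in compiled form; this text tells all that it offers.
- The arm moves only by the shell command python3 -m jog 'ROWS'. ROWS is JSON, a list of rows, each a list of 3 entries, a list of its own where there are three numbers: the shift along the tool's x, y, z in mm, then the turn, a rotation vector about the tool's x, y, z in degrees, then the closure, from 0 (fully open) to 1 (shut). In form: [[[dx, dy, dz], [wx, wy, wz], fingers], ...]. A call has 1 to 12 rows; each row is the pose to reach, as a shift and turn from the pose commanded when the call began, along the tool's axes at that moment; what a row does not reach only later rows make up. A row lasts 1/12 s, in which the tool goes at most 41.7 mm and 7.16 degrees, less where a joint would pass 70% of its speed; a pose out of reach is approached as far as the arm can. A call with a gripper value outside its range is refused whole. The fingers move at their own pace and stop on an object; the grip force is fixed at half the most. Time passes only in rows, so rows that repeat a pose let the fingers close. It gives the time, the measured TCP pose, the force and the opening at its end, in the units of the state.
- bot.read_state(): the state, without advancing time (a new reading comes with each control period).
- vision.capture(name): name is "scene" or "top" or "wrist"; returns the picture (384x512x3 uint8, red, green, blue); there is no depth.
- vision.camera_info(name): a dict with "intrinsics" (3x3 intrinsics, pixels), "camera_from_world" (4x4, takes a point from world to camera coordinates); the wrist camera has in their place "mount" (4x4, takes a point from camera to tool coordinates, whose origin is the TCP and whose axes are the flange's). Camera axes: x right, y up, looking along -z (the intrinsics and any distortion apply to the point x, -y, -z); pixel columns grow to the right and rows downward; lengths in m; the calibration is good to about 2 mm. A picture is of the moment at which its call begins: read the wrist's pose just before it. camera_info takes no time and is no camera call.
- bot.hand_in(): hands the job in, once; it reports no verdict.
The state is a dict: "time_s": time; "joint_positions": joint angles; "qvel": joint speeds; "tau": joint torques, N m; "position": TCP position; "tcp_rot": TCP orientation; "force": force on the tool from outside, world axes, zero at the start; "moment": the same for the moment, N m; "opening": opening from 0.0 (shut) to 1.0 (fully open).
Only numpy, scipy, OpenCV 4.12 (cv2) and the standard library are available. Lean on these libraries where they do the work, as an engineer would, in place of code of your own. Each camera call takes 0.05 s, during which the arm holds its last target. There are 200 camera calls.

## Task

The leak alarm with the yellow cover needs new batteries: press its snap tab inward and, keeping it pressed, lift the cover straight up off the alarm. Carry the cover to the blue tray and set it down gently, right way up and flat on the tray's floor, and let go. Leave the alarm with the white cover alone.

Things in the scene. Friction and masses are not known exactly. Their poses are not given: they have to be found in the camera images.
- cover_yellow: Yellow plastic hood, own x 100 x y 42 x 52 mm high, 80 g, origin at centre of underside, z up. Sits on a fixed grey base 20 mm high, over a cell holder rising 30 mm inside it, 1.5 mm play. Black snap tab amid its +y side, fixed finger pad opposite, face at y = -23 mm; both 26 mm wide, 16 to 46 mm above the underside. Grip both along y over x = 0: 53 mm wide, pressed 46 mm, then centred on y = 0.
- tab_yellow (a joint): Travel of the yellow cover's snap tab, m: 0 out (latched), 0.007 fully in; frees the cover from 0.004. Black pad with orange ribs, face at cover y = +30 mm, +23 mm when in. Slides straight in against a spring, 3 to 8 N, and springs back. Its foot hooks under a lip of the base whose top is 12 mm above the cover's underside and which reaches to y = 33 mm: keep fingertips above it.
- cover_white: White cover of the second alarm, otherwise identical to the yellow one (same size, tab on +y, same origin and base, 124 x 76 x 20 mm), latched on its base; it stays as it is. Either alarm may be the one farther right.
- tray: The shallow blue open tray, fixed to the bench, 130 mm (own x) x 170 mm (own y), standing on four short feet. Origin at its centre, on the bench; its inner floor is 11 mm above the bench, the top of its 3 mm thick walls 22 mm. Behind and to its left stand a tall clear reactor and a gas bottle, from x = 0.5 m on, with a solid black wire strung before them about 0.21 to 0.26 m up: pass on the near side.

How it is judged (in metres and radians):
On the way, in this order (a step that is already met when the one before it is completed fails the run):
1. the yellow cover's tab is pressed in by more than 4 mm while the cover still sits on its base (value of joint tab_yellow above 0.004 m and height (world z) of cover_yellow below 0.03 m), for 0.1 s.
2. the yellow cover is lifted clear (its underside higher than 60 mm), tab still pressed in, tilted less than 20 degrees (height (world z) of cover_yellow above 0.06 m and value of joint tab_yellow above 0.003 m and angle between cover_yellow's own z axis and vertical below 0.35 rad), for 0.1 s.
At the end, for the whole second after the job is handed in: The yellow cover lies right way up (within 10 degrees) and at rest on the floor of the blue tray (its underside less than 16 mm above the bench, its centre within 60 mm of the tray's), released, its tab sprung out; the white cover is still in place, within 10 mm (horizontal distance between cover_yellow and tray below 0.06 m and z of cover_yellow in the frame of tray below 0.016 m and angle between cover_yellow's own z axis and vertical below 0.175 rad and linear speed of cover_yellow below 0.02 m/s and value of joint tab_yellow below 0.003 m and contact force between cover_yellow and the fingers below 0.1 N and height (world z) of cover_white below 0.03 m and distance of cover_white from where it was at the start of the episode below 0.01 m); the robot touches nothing.
It fails at once if the white cover is moved by more than 10 mm (distance of cover_white from where it was at the start of the episode above 0.01 m).
It fails at once if the yellow cover is dropped into the tray (falling freely at more than 0.6 m/s, as from 2 cm or more) (linear speed of cover_yellow above 0.6 m/s and horizontal distance between cover_yellow and tray below 0.1 m and contact force between cover_yellow and the fingers below 0.1 N).
It also fails if it takes over 45 s, if anything falls off the work surface, if the arm or the gripper's body presses on something with over 40 N, if the wrist force passes 120 N, or if a joint passes its speed limit or range.

## Working session

There is one attempt and no reset: what is moved stays moved. The work goes in short steps, Python scripts to look and compute and a shell command to move; the robot and the scene stay as the last step left them, time stands still between calls to the robot, and variables do not carry over. Pictures are saved under pics/ and viewed, about 8 in all and at most 12, crops included, and the job is handed in when it is done.

```bash
mkdir -p pics
cat > h.py <<'E'
from rig import bot, vision
import numpy as np, cv2
def cam(n,s=None):
    i=vision.camera_info(n); K=np.array(i["intrinsics"])
    if "camera_from_world" in i: T=np.linalg.inv(np.array(i["camera_from_world"]))
    else:
        s=s or bot.read_state(); W=np.eye(4); W[:3,:3]=s["tcp_rot"]; W[:3,3]=s["position"]; T=W@np.array(i["mount"])
    return K,T
def ray(K,T,uv,z):
    uv=np.atleast_2d(uv).astype(float)
    d=np.c_[(uv[:,0]-K[0,2])/K[0,0],-(uv[:,1]-K[1,2])/K[1,1],-np.ones(len(uv))]@T[:3,:3].T
    o=T[:3,3]; return o+d*((z-o[2])/d[:,2])[:,None]
def save(n,img): cv2.imwrite("pics/"+n+".png",img[:,:,::-1])
E
python3 - <<'E'
from h import *
print({k:np.round(v,3).tolist() for k,v in bot.read_state().items()},bot.grip_depth)
for n in("scene","top","wrist"):
    print(n,vision.camera_info(n)); save(n+"0",vision.capture(n))
E
```

```text
{'time_s': 0.0, 'joint_positions': [62.311, 30.278, 82.157, -0.002, 67.688, -10.227], 'qvel': [0.016, 0.017, 0.1, 0.042, 0.047, -0.018], 'tau': [-0.002, -44.004, -17.659, 0.063, 0.058, -0.0], 'position': [0.187, 0.596, 0.222], 'tcp_rot': [[-0.954, 0.3, -0.001], [0.3, 0.954, -0.002], [0.0, -0.002, -1.0]], 'force': [0.363, 0.285, -0.064], 'moment': [-0.014, 0.002, -0.018], 'opening': 0.999} -0.0187
scene {'intrinsics': array([[366.52581332,   0.        , 249.05672623],
       [  0.        , 366.52581332, 193.4050603 ],
       [  0.        ,   0.        ,   1.        ]]), 'camera_from_world': array([[ 0.78657264, -0.61745144, -0.0075638 , -0.48238988],
       [ 0.47275757,  0.59427643,  0.65064261, -0.19078358],
       [-0.39724523, -0.51535352,  0.75934642, -0.74187397],
       [ 0.        ,  0.        ,  0.        ,  1.        ]])}
top {'intrinsics': array([[456.13438111,   0.        , 257.07142999],
       [  0.        , 456.13438111, 186.50573444],
       [  0.        ,   0.        ,   1.        ]]), 'camera_from_world': array([[ 0.08099995, -0.99670414,  0.00445665, -0.17491644],
       [ 0.9715332 ,  0.07995151,  0.22300448, -0.49325923],
       [-0.22262581, -0.01373357,  0.97480723, -1.02654123],
       [ 0.        ,  0.        ,  0.        ,  1.        ]])}
wrist {'intrinsics': array([[322.93152179,   0.        , 257.61520815],
       [  0.        , 322.93152179, 188.90347529],
       [  0.        ,   0.        ,   1.        ]]), 'mount': array([[ 2.46467811e-04,  9.55758827e-01,  2.94151329e-01,
         8.16031755e-02],
       [ 9.99999863e-01, -3.71202557e-04,  3.68219801e-04,
        -5.96830637e-04],
       [ 4.61119050e-04,  2.94151198e-01, -9.55758788e-01,
        -1.62116025e-01],
       [ 0.00000000e+00,  0.00000000e+00,  0.00000000e+00,
         1.00000000e+00]])}
```

View pics/top0.png

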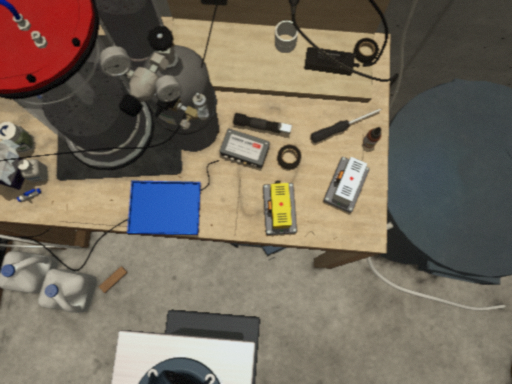

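View pics/scene0.png

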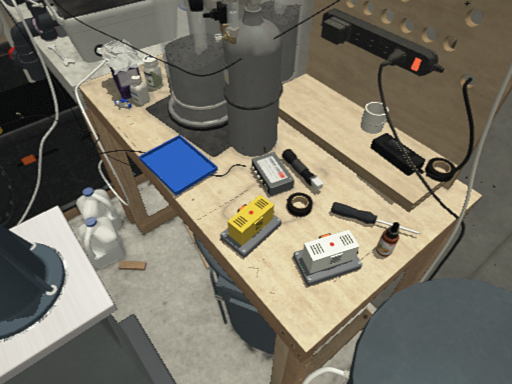

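The top view shows the yellow cover at about (281,207) with its dark tab on the left at about (267,207). The white cover is at (350,180), further right, and the blue tray is at (165,208).

Run:
```python
from h import *
im=cv2.imread("pics/top0.png"); hsv=cv2.cvtColor(im,cv2.COLOR_BGR2HSV)
K,T=cam("top"); print("cam",T[:3,3])
def big(m):
    c=max(cv2.findContours(m,0,1)[0],key=cv2.contourArea); return c[:,0,:]
for n,lo,hi,z in(("yel",(22,120,120),(35,255,255),.072),("tray",(105,150,60),(125,255,255),.02)):
    c=big(cv2.inRange(hsv,lo,hi)); 
    P=ray(K,T,c,z)[:,:2].astype(np.float32); r=cv2.minAreaRect(P); print(n,c.min(0),c.max(0),np.round(r[0],4),np.round(r[1],4),r[2]); print(np.round(cv2.boxPoints(r),3).tolist())
for uv in((267,207),(350,180)): print(uv,ray(K,T,uv,.05))
a=im[165:255,245:320]; cv2.imwrite("pics/crop1.png",cv2.resize(a,None,fx=7,fy=6.5,interpolation=cv2.INTER_CUBIC))
```

```text
cam [ 0.26485137 -0.14900119  1.11145837]
yel [270 183] [291 226] [ 0.4656 -0.1923] [0.1018 0.0442] 8.580306053161621
[[0.41200000047683716, -0.17800000309944153], [0.4189999997615814, -0.22200000286102295], [0.5189999938011169, -0.2070000022649765], [0.5130000114440918, -0.16300000250339508]]
tray [127 181] [199 234] [0.4441 0.0878] [0.1293 0.1681] 3.342517614364624
[[0.375, 0.1679999977350235], [0.38499999046325684, 0.0], [0.5139999985694885, 0.00800000037997961], [0.5040000081062317, 0.17599999904632568]]
(267, 207) [[ 0.45967175 -0.16145514  0.05      ]]
(350, 180) [[ 0.54148432 -0.35477749  0.05      ]]
```

View pics/crop1.png

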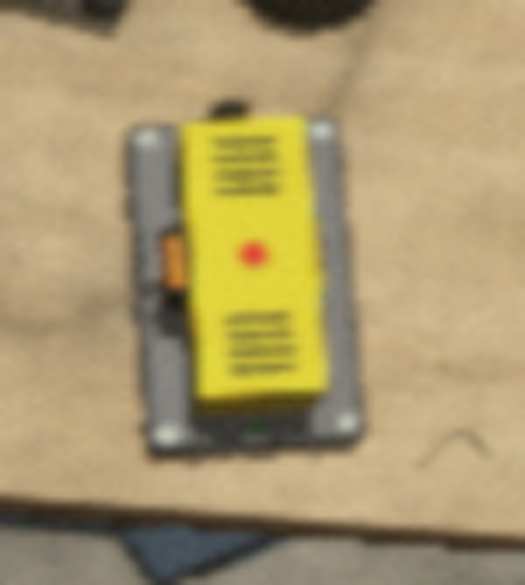

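The pick point checks out: the top measures 102×44 mm at z=72 mm, centred at (0.466, −0.192) with yaw about 8.6° and the tab on +y. The tray measures 129×168 mm, centred at (0.444, 0.088). I'll move off along the near side.

```bash
python3 -m jog '[[[-26,-27,0],[0,0,-3],0],[[-54,-56,0],[0,0,-6],0],[[-82,-85,0],[0,0,-9],0],[[-110,-114,0],[0,0,-12],0],[[-138,-143,0],[0,0,-15],0],[[-166,-172,0],[0,0,-18],0],[[-194,-201,0],[0,0,-21],0],[[-222,-230,0],[0,0,-24],0],[[-250,-259,0],[0,0,-26],0],[[-278,-288,0],[0,0,-26],0],[[-300,-312,0],[0,0,-26],0],[[-307,-319,0],[0,0,-26],0]]'
```

```text
time_s: 1.15
position: [0.3865, 0.1964, 0.2226]
tcp_rot: [[-0.99, -0.144, 0.001], [-0.144, 0.99, -0.001], [-0.001, -0.001, -1.0]]
force: [0.7, 0.2, 0.6]
opening: 0.998
```

```bash
python3 -m jog '[[[-2,-25,0],[0,0,0],0],[[-4,-60,0],[0,0,0],0],[[-6,-97,0],[0,0,0],0],[[-8,-135,0],[0,0,0],0],[[-10,-173,0],[0,0,0],0],[[-12,-211,0],[0,0,0],0],[[-14,-249,0],[0,0,0],0],[[-16,-287,0],[0,0,0],0],[[-18,-325,0],[0,0,0],0],[[-20,-360,0],[0,0,0],0],[[-22,-385,0],[0,0,0],0],[[-23,-396,0],[0,0,0],0]]'
python3 -m jog '[[[0,0,0],[0,0,0],0],[[0,0,0],[0,0,0],0],[[0,0,0],[0,0,0],0]]'
python3 - <<'E'
from h import *
s=bot.read_state(); im=vision.capture("wrist"); save("w1",im)
K,T=cam("wrist",s); hsv=cv2.cvtColor(im,cv2.COLOR_RGB2HSV)
m=cv2.inRange(hsv,(22,110,90),(35,255,255)); c=max(cv2.findContours(m,0,1)[0],key=cv2.contourArea)[:,0,:]
r=cv2.minAreaRect(ray(K,T,c,.072)[:,:2].astype(np.float32)); print(r,c.min(0),c.max(0))
E
```

```text
time_s: 2.15
position: [0.4675, -0.1917, 0.2225]
tcp_rot: [[-0.989, -0.146, 0.002], [-0.146, 0.989, -0.002], [-0.001, -0.002, -1.0]]
force: [0.6, 0.2, -1.2]
opening: 0.999
time_s: 2.4
position: [0.4653, -0.1862, 0.2222]
tcp_rot: [[-0.989, -0.15, -0.002], [-0.15, 0.989, 0.002], [0.001, 0.002, -1.0]]
force: [-0.2, 0.4, -0.3]
opening: 1.001
((0.4633505046367645, -0.1952735334634781), (0.10234088450670242, 0.04352007061243057), 8.579049110412598) [227 120] [271 220]
```

View pics/w1.png

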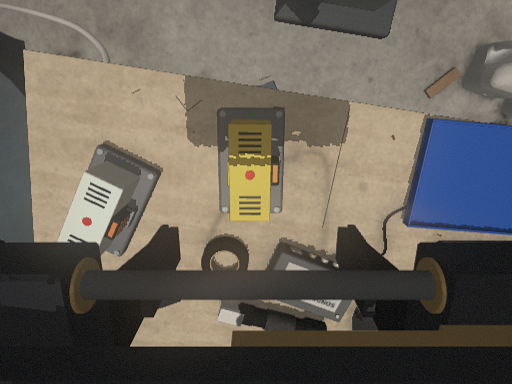

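The wrist view shows the yellow cover at about (250,172), its orange tab facing right at (275,173), which is world +y, and clear space on both sides. The pose was still swaying, so I'll let it settle and measure again.

```bash
python3 -m jog '[[[0,0,0],[0,0,0],0],[[0,0,0],[0,0,0],0],[[0,0,0],[0,0,0],0],[[0,0,0],[0,0,0],0],[[0,0,0],[0,0,0],0],[[0,0,0],[0,0,0],0]]'|head -2
cat > meas.py <<'E'
from h import *
for _ in range(4):
    s=bot.read_state(); im=vision.capture("wrist"); K,T=cam("wrist",s); hsv=cv2.cvtColor(im,cv2.COLOR_RGB2HSV)
    m=cv2.inRange(hsv,(22,110,90),(35,255,255)); c=max(cv2.findContours(m,0,1)[0],key=cv2.contourArea)[:,0,:]
    r=cv2.minAreaRect(ray(K,T,c,.072)[:,:2].astype(np.float32)); p=np.array(s["position"])
    R=np.array(s["tcp_rot"]); d=R.T@np.r_[np.array(r[0])-p[:2],0]
    print(np.round(p,4),np.degrees(np.arctan2(R[1,1],R[0,1])).round(2),np.round(r[0],4),np.round(r[1],4),round(r[2],2),"tool mm",np.round(d*1e3,1))
E
python3 meas.py
```

```text
time_s: 2.95
position: [0.4662, -0.1884, 0.2226]
[ 0.4662 -0.1884  0.2226] 98.54 [ 0.4633 -0.1955] [0.1023 0.0433] 8.57 tool mm [ 3.9 -6.6  0. ]
[ 0.4662 -0.1884  0.2226] 98.53 [ 0.4633 -0.1956] [0.1023 0.0433] 8.56 tool mm [ 4.  -6.6  0. ]
[ 0.4661 -0.1885  0.2225] 98.53 [ 0.4632 -0.1956] [0.1023 0.0433] 8.55 tool mm [ 4.  -6.6 -0. ]
[ 0.4662 -0.1885  0.2225] 98.53 [ 0.4632 -0.1956] [0.1023 0.0433] 8.55 tool mm [ 4.  -6.6 -0. ]
```

```bash
python3 -m jog '[[[1,-1,15],[0,0,0],0],[[2,-3,40],[0,0,0],0],[[3,-5,65],[0,0,0],0],[[4,-5.5,85],[0,0,0],0],[[4,-5.5,97],[0,0,0],0],[[4,-5.5,102],[0,0,0],0],[[4,-5.5,102],[0,0,0],0],[[4,-5.5,102],[0,0,0],0],[[4,-5.5,102],[0,0,0],0],[[4,-5.5,102],[0,0,0],0],[[4,-5.5,102],[0,0,0],0],[[4,-5.5,102],[0,0,0],0]]'
python3 meas.py|tail -1
python3 - <<'E'
from h import *
s=bot.read_state();save("w2",vision.capture("wrist"));save("t2",vision.capture("top"))
E
```

```text
time_s: 4.15
position: [0.4634, -0.1947, 0.1212]
tcp_rot: [[-0.989, -0.149, 0.001], [-0.149, 0.989, -0.001], [-0.001, -0.001, -1.0]]
force: [0.2, 0.4, 0.9]
opening: 0.999
[ 0.4631 -0.1946  0.1208] 98.54 [ 0.4595 -0.196 ] [0.0997 0.0429] 8.24 tool mm [ 3.8 -0.9 -0. ]
```

View pics/w2.png

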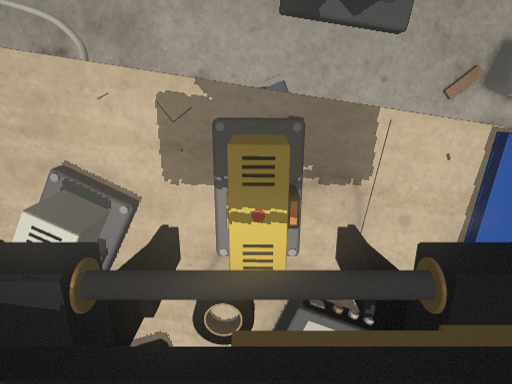

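Centring is within 1 mm laterally: the cover is centred at u≈258, and the finger inner edges at 180 and 337 put their midpoint at 258.5. Next I'll descend to TCP z≈0.040.

```bash
python3 -m jog '[[[0,0,10],[0,0,0],0],[[1,-0.5,26],[0,0,0],0],[[1,-0.5,42],[0,0,0],0],[[1,-0.5,58],[0,0,0],0],[[1,-0.5,70],[0,0,0],0],[[1,-0.5,77],[0,0,0],0],[[1,-0.5,81],[0,0,0],0],[[1,-0.5,81],[0,0,0],0],[[1,-0.5,81],[0,0,0],0],[[1,-0.5,81],[0,0,0],0],[[1,-0.5,81],[0,0,0],0],[[1,-0.5,81],[0,0,0],0]]'
```

```text
time_s: 5.45
position: [0.4625, -0.1953, 0.0402]
tcp_rot: [[-0.989, -0.148, 0.001], [-0.148, 0.989, -0.001], [-0.001, -0.001, -1.0]]
force: [0.1, -0.3, 0.5]
opening: 1.002
```

Close gradually; 46 mm corresponds to a closure of about 0.47.

```bash
python3 -m jog '[[[0,0,0],[0,0,0],0.2],[[0,0,0],[0,0,0],0.3],[[0,0,0],[0,0,0],0.35],[[0,0,0],[0,0,0],0.4],[[0,0,0],[0,0,0],0.45],[[0,0,0],[0,0,0],0.5],[[0,0,0],[0,0,0],0.6],[[0,0,0],[0,0,0],0.8],[[0,0,0],[0,0,0],1],[[0,0,0],[0,0,0],1],[[0,0,0],[0,0,0],1],[[0,0,0],[0,0,0],1]]'
python3 - <<'E'
from h import *
s=bot.read_state(); print(s["opening"]*87); save("t3",np.hstack([vision.capture("top")[160:260,220:330],vision.capture("scene")[190:290,200:310]]).repeat(3,0).repeat(3,1))
E
```

```text
time_s: 6.45
position: [0.4621, -0.195, 0.0398]
tcp_rot: [[-0.989, -0.149, -0.0], [-0.149, 0.989, 0.0], [-0.0, 0.0, -1.0]]
force: [0.5, 2.2, 5.1]
opening: 0.517
44.97033119255329
```

View pics/t3.png

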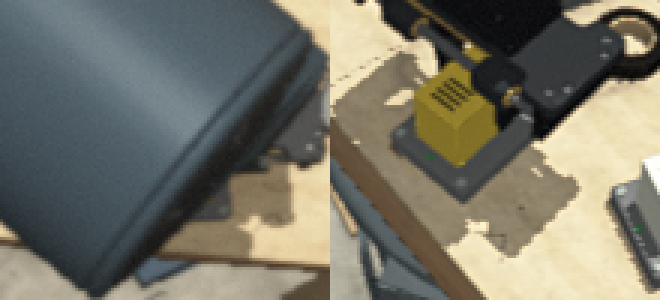

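The opening is 45 mm against 46 expected, so both pads are gripped and the tab is pressed; the scene crop shows the gripper straddling the cover. Lift straight up, watching the force.

```bash
python3 -m jog '[[[0,0,-2],[0,0,0],1],[[0,0,-6],[0,0,0],1],[[0,0,-11],[0,0,0],1],[[0,0,-17],[0,0,0],1],[[0,0,-24],[0,0,0],1],[[0,0,-32],[0,0,0],1],[[0,0,-40],[0,0,0],1],[[0,0,-48],[0,0,0],1],[[0,0,-56],[0,0,0],1],[[0,0,-64],[0,0,0],1],[[0,0,-70],[0,0,0],1],[[0,0,-72],[0,0,0],1]]'
python3 -m jog '[[[0,0,-6],[0,0,0],1],[[0,0,-16],[0,0,0],1],[[0,0,-24],[0,0,0],1],[[0,0,-28],[0,0,0],1],[[0,0,-28],[0,0,0],1],[[0,0,-28],[0,0,0],1]]'
python3 - <<'E'
from h import *
save("s4",np.hstack([vision.capture("scene")[100:300,150:400].repeat(2,0).repeat(2,1)]))
E
```

```text
time_s: 7.55
position: [0.4626, -0.1955, 0.1128]
tcp_rot: [[-0.989, -0.149, 0.002], [-0.149, 0.989, -0.001], [-0.001, -0.001, -1.0]]
force: [0.5, 0.4, -2.0]
opening: 0.517
time_s: 8.05
position: [0.4623, -0.1952, 0.1399]
tcp_rot: [[-0.989, -0.148, 0.001], [-0.148, 0.989, -0.0], [-0.001, -0.001, -1.0]]
force: [0.4, 0.4, -1.0]
opening: 0.518
```

View pics/s4.png

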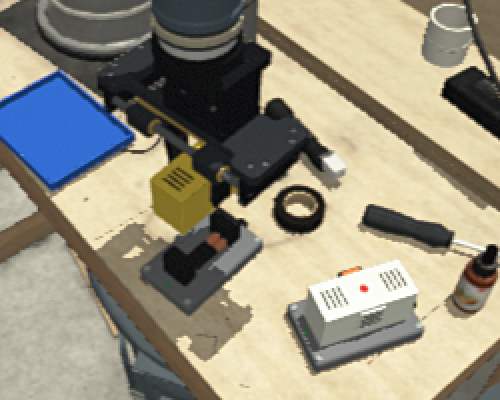

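The cover is off cleanly and level, with the bare cell holder visible below it and the white alarm untouched. Before crossing I'll check the wire clearance near the tray.

Run:
```python
from h import *
K,T=cam("top")
for uv in((60,155),(128,150),(180,149),(218,150),(200,80)): print(uv,[np.round(ray(K,T,uv,z)[0,:2],3).tolist() for z in(.21,.26)])
im=cv2.imread("pics/top0.png"); cv2.imwrite("pics/crop5.png",cv2.resize(im[120:240,40:240],None,fx=4,fy=4,interpolation=cv2.INTER_CUBIC))
```

```text
(60, 155) [[0.504, 0.273], [0.49, 0.249]]
(128, 150) [[0.526, 0.135], [0.511, 0.119]]
(180, 149) [[0.537, 0.029], [0.522, 0.019]]
(218, 150) [[0.541, -0.05], [0.526, -0.055]]
(200, 80) [[0.694, 0.004], [0.67, -0.004]]
```

View pics/crop5.png

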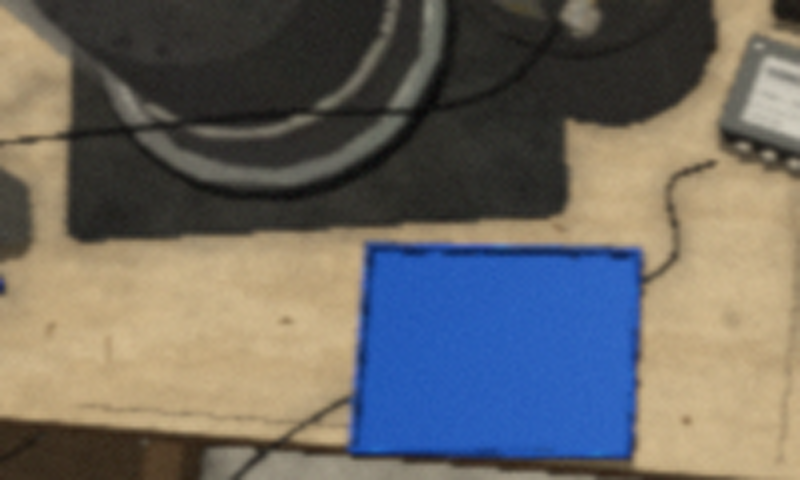

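The wire runs at x≈0.51–0.53 by the tray. The gripper body will stay below x≈0.48, so I'll aim for (0.439, 0.070), slightly near and right of the tray centre, and turn 5° to match the tray.

```bash
python3 -m jog '[[[-1,14,0],[0,0,1],1],[[-3,38,0],[0,0,2],1],[[-5,66,0],[0,0,3],1],[[-7,96,0],[0,0,4],1],[[-9,126,0],[0,0,5],1],[[-10,156,0],[0,0,5],1],[[-12,186,0],[0,0,5],1],[[-13,214,0],[0,0,5],1],[[-15,238,0],[0,0,5],1],[[-16,255,0],[0,0,5],1],[[-16.5,263,0],[0,0,5],1],[[-16.5,266,0],[0,0,5],1]]'
python3 -m jog '[[[0,0,0],[0,0,0],1],[[0,0,0],[0,0,0],1],[[0,0,0],[0,0,0],1],[[0,0,0],[0,0,0],1],[[0,0,0],[0,0,0],1],[[0,0,0],[0,0,0],1]]'
python3 - <<'E'
from h import *
s=bot.read_state(); im=vision.capture("wrist"); K,T=cam("wrist",s); save("w6",im)
hsv=cv2.cvtColor(im,cv2.COLOR_RGB2HSV); c=max(cv2.findContours(cv2.inRange(hsv,(105,130,40),(125,255,255)),0,1)[0],key=cv2.contourArea)[:,0,:]
P=ray(K,T,c,.02)[:,:2]; print(P.min(0),P.max(0))
E
```

```text
time_s: 9.1
position: [0.4384, 0.0715, 0.1393]
tcp_rot: [[-0.998, -0.064, -0.001], [-0.064, 0.998, 0.0], [0.001, 0.0, -1.0]]
force: [-0.5, -0.8, -1.7]
opening: 0.519
time_s: 9.6
position: [0.4391, 0.0698, 0.1395]
tcp_rot: [[-0.998, -0.061, 0.0], [-0.061, 0.998, -0.0], [-0.0, -0.0, -1.0]]
force: [0.8, 0.5, -0.6]
opening: 0.516
[0.37919432 0.02131967] [0.50108045 0.16854057]
```

View pics/w6.png

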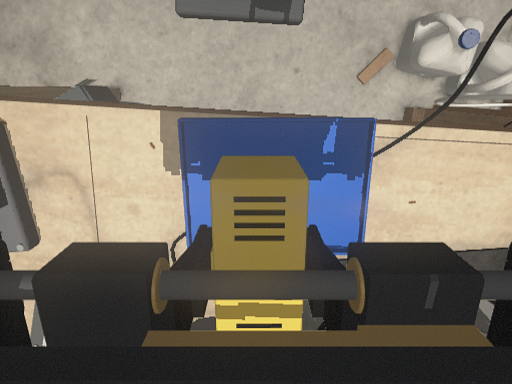

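The cover hangs level at u≈212–308, inside the tray's width (180–375), with the tray's near edge at v=118. That puts the tray centre line at x≈0.446, so I'll shift 6 mm forward and lower.

```bash
python3 -m jog '[[[-2,0,5],[0,0,0],1],[[-4,0,15],[0,0,0],1],[[-6,0,28],[0,0,0],1],[[-6,0,42],[0,0,0],1],[[-6,0,56],[0,0,0],1],[[-6,0,68],[0,0,0],1],[[-6,0,79],[0,0,0],1],[[-6,0,88],[0,0,0],1],[[-6,0,94],[0,0,0],1],[[-6,0,99],[0,0,0],1],[[-6,0,102],[0,0,0],1],[[-6,0,103],[0,0,0],1]]'
python3 -m jog '[[[0,0,0],[0,0,0],1],[[0,0,0],[0,0,0],1],[[0,0,1],[0,0,0],1],[[0,0,1],[0,0,0],1],[[0,0,1],[0,0,0],1]]'
python3 -m jog '[[[0,0,1],[0,0,0],1],[[0,0,1],[0,0,0],1],[[0,0,2],[0,0,0],1],[[0,0,2],[0,0,0],1],[[0,0,2],[0,0,0],1],[[0,0,2],[0,0,0],1]]'
```

```text
time_s: 10.65
position: [0.445, 0.0707, 0.0362]
tcp_rot: [[-0.998, -0.062, -0.0], [-0.062, 0.998, 0.0], [0.0, 0.0, -1.0]]
force: [0.3, -0.0, -0.1]
opening: 0.517
time_s: 11.07
position: [0.4451, 0.0707, 0.0358]
tcp_rot: [[-0.998, -0.062, 0.001], [-0.062, 0.998, -0.0], [-0.001, -0.0, -1.0]]
force: [0.8, -0.6, -1.6]
opening: 0.518
time_s: 11.57
position: [0.4449, 0.0708, 0.0335]
tcp_rot: [[-0.998, -0.062, -0.0], [-0.062, 0.998, -0.0], [0.0, -0.0, -1.0]]
force: [-0.3, -0.6, -1.6]
opening: 0.519
```

```bash
python3 -m jog '[[[0,0,1],[0,0,0],1],[[0,0,1],[0,0,0],1],[[0,0,1],[0,0,0],1],[[0,0,1],[0,0,0],1]]'
python3 -m jog '[[[0,0,1],[0,0,0],1],[[0,0,1],[0,0,0],1],[[0,0,1],[0,0,0],1],[[0,0,1],[0,0,0],1]]'
```

```text
time_s: 11.9
position: [0.4449, 0.0708, 0.0325]
tcp_rot: [[-0.998, -0.062, -0.0], [-0.062, 0.998, 0.0], [0.0, 0.0, -1.0]]
force: [-0.3, 0.9, -1.0]
opening: 0.515
time_s: 12.23
position: [0.4449, 0.0708, 0.0315]
tcp_rot: [[-0.998, -0.062, -0.0], [-0.062, 0.998, -0.0], [0.0, 0.0, -1.0]]
force: [0.3, -0.5, -0.5]
opening: 0.518
```

```bash
python3 -m jog '[[[0,0,1],[0,0,0],1],[[0,0,1],[0,0,0],1],[[0,0,1],[0,0,0],1],[[0,0,1],[0,0,0],1]]'
```

```text
time_s: 12.57
position: [0.4451, 0.0707, 0.0308]
tcp_rot: [[-0.998, -0.062, 0.0], [-0.062, 0.998, -0.0], [-0.0, -0.0, -1.0]]
force: [0.5, -0.9, 3.8]
opening: 0.522
```

Contact with the floor: +3.8 N at TCP z 0.0308, as expected. Release and retreat straight up.

```bash
python3 -m jog '[[[0,0,0],[0,0,0],0.45],[[0,0,0],[0,0,0],0.4],[[0,0,0],[0,0,0],0.35],[[0,0,0],[0,0,0],0.3],[[0,0,0],[0,0,0],0.2],[[0,0,0],[0,0,0],0.1],[[0,0,0],[0,0,0],0],[[0,0,0],[0,0,0],0],[[0,0,0],[0,0,0],0],[[0,0,0],[0,0,0],0],[[0,0,0],[0,0,0],0],[[0,0,0],[0,0,0],0]]'
python3 -m jog '[[[0,0,-3],[0,0,0],0],[[0,0,-10],[0,0,0],0],[[0,0,-20],[0,0,0],0],[[0,0,-35],[0,0,0],0],[[0,0,-50],[0,0,0],0],[[0,0,-65],[0,0,0],0],[[0,0,-80],[0,0,0],0],[[0,0,-95],[0,0,0],0],[[0,0,-110],[0,0,0],0],[[0,0,-120],[0,0,0],0],[[0,0,-125],[0,0,0],0],[[0,0,-125],[0,0,0],0]]'
python3 -m jog '[[[0,0,0],[0,0,0],0],[[0,0,0],[0,0,0],0],[[0,0,0],[0,0,0],0],[[0,0,0],[0,0,0],0],[[0,0,0],[0,0,0],0],[[0,0,0],[0,0,0],0]]'|head -3
sed -i 's/,\.072)/,.063)/' meas.py; python3 meas.py|tail -1
python3 - <<'E'
from h import *
save("f",np.hstack([vision.capture("wrist")[60:330,100:450],vision.capture("scene")[90:360,120:400]]))
E
```

```text
time_s: 13.57
position: [0.4449, 0.0707, 0.0306]
tcp_rot: [[-0.998, -0.062, 0.0], [-0.062, 0.998, -0.0], [-0.0, -0.0, -1.0]]
force: [-0.3, -0.3, -0.1]
opening: 0.996
time_s: 14.57
position: [0.4456, 0.0707, 0.157]
tcp_rot: [[-0.998, -0.062, 0.003], [-0.062, 0.998, -0.0], [-0.003, -0.0, -1.0]]
force: [-0.5, -0.6, -0.2]
opening: 0.999
time_s: 15.07
position: [0.4447, 0.0708, 0.1552]
tcp_rot: [[-0.998, -0.062, -0.001], [-0.062, 0.998, 0.0], [0.001, 0.0, -1.0]]
[0.4449 0.0708 0.1554] 93.53 [0.4463 0.0664] [0.1043 0.0428] 3.17 tool mm [-1.2 -4.4 -0. ]
```

View pics/f.png

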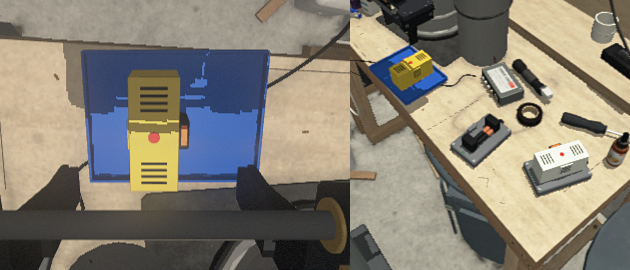

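The cover sits flat in the tray with its tab out. It measures 104×43 mm at z=63 mm, centred at (0.446, 0.066), about 22 mm from the tray centre. The white alarm is in place and the gripper is clear.

```bash
python3 -c "
from rig import bot
print(bot.hand_in())"
```

```text
the job is handed in; nothing more can be done
None
```

The yellow cover is off its alarm and lying flat in the blue tray. I handed the job in at about 15.5 s of the 45 s allowed, and no verdict was reported.

- **Grip and lift:** I gripped the tab and the opposite pad. The opening read 45 mm against the 46 mm expected, so I took the tab as fully pressed. I then lifted the cover straight up with little force, and the picture showed it level and clear of its base.
- **Placing:** I carried it on the near side of the wire and lowered it until it touched the tray floor, at about 4 N and the expected height. Then I released it and backed straight up.
- **Last checks:** The cover is upright, with its centre about 22 mm from the tray's and its tab visibly sprung out. The gripper is open, about 125 mm above the release point, with no force on it. The white cover looks untouched in the pictures, but I did not measure it.
- **Disagreement:** The top and wrist cameras differed by 3–4 mm on the yellow cover's position. I used the close wrist view for the grasp, and the grip fitted.

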